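# Load two blanks into the spring magazine of a brazing fixture

### The job

Load the two flat steel blanks into the spring magazine, one at a time: lay a blank level in the mouth with its length running from one sprung lip to the other and press it down past both lips until they snap over it, then press the second in on top of it the same way and on down, until the spring is fully home and the stack stands solid under a firm push of about 2 kg; never push with more than 3 kg. Let go, so that both stay flat under the lips, and leave the collar, the nozzle and the wrench where they are.

Things in the scene. Friction and masses are not known exactly. Their poses are not given: they have to be found in the camera images.
- magazine: Fixed steel magazine: dark foot plate 120 (x) x 165 (y) x 14 mm, two uprights (30 x 12 mm, 89 mm high, at y = +-62 mm) carrying an open-sided cassette. Origin: centre of the foot's underside, on the table; the cassette's axis is this frame's z. It is clamped at an unmeasured height: the lips' undersides are 85 to 97 mm above this origin. More than 30 N of push harms it.
- lips_nominal (a point): On the axis, 91 mm up: the MEAN height of the lips' undersides (true height within +-6 mm). From each y end a sprung lip 20 mm wide sticks 5 mm into the mouth, 62.5 mm free between them: flat underside, steep sloping top 13 mm higher. A pushed blank spreads them (3 to 5 N each); they snap shut over its top. A blank laid in rests on the slopes, 2 to 9 mm above their undersides.
- guides_nominal (a point): On the axis, 116 mm up: the MEAN height of the top of the guides (25 mm above the lips' undersides). They take a flat blank with its 70 mm along the magazine's y, either end first, 1.2 mm free on each side: two end walls and four corner guides, flared outwards 4 mm over the top 11 mm. Between the corner guides (|y| < 20 mm) both x sides are open, so fingers may straddle a blank.
- follower_nominal (a point): On the axis, 84 mm up: the MEAN height of the empty follower's top, a black sprung plate, in truth 1 to 13 mm below the lips' undersides. Spring: 4 N empty, about 10 N fully home. Pushing a blank in takes about 4 to 15 N. The follower travels 29 mm to a hard stop: 2 to 14 mm (unmeasured) beyond the depth where the second blank snaps in; the first never needs to get there.
- blank_a: Plain rectangular steel blank lying flat: 34 (its x) x 70 (its y) x 14 mm (z), about 170 g, two shallow dark rivet marks on top and otherwise the same end for end. Origin at the centre of its underside. It can be pinched across its 34 mm width. Its twin is identical.
- blank_b: Plain rectangular steel blank lying flat: 34 (its x) x 70 (its y) x 14 mm (z), about 170 g, two shallow dark rivet marks on top and otherwise the same end for end. Origin at the centre of its underside. It can be pinched across its 34 mm width. Its twin is identical.
- collar: Bystander: dark steel tube collar standing upright, 44 mm outside diameter, 45 mm high. Origin at the centre of its underside.
- torch_nozzle: Bystander: brass torch nozzle standing upright, 32 mm wide at the foot, 62 mm high. Origin at the centre of its underside.
- wrench: Bystander: steel wrench lying flat beyond the magazine, 160 mm long along its x. Origin under its middle.
Mind the look-alikes: they are no part of the job. Of the things shaped like the magazine, the steel one is meant.

How it is judged:
By the outcome, as a careful person would: the job done as asked, in the order asked, and still so for the second after the job is handed in, with the robot touching nothing.
It also fails if it takes over 72 s, if anything falls off the work surface, if the arm or the gripper's body presses on something with over 40 N, if the wrist force passes 120 N, or if a joint passes its speed limit or range.

### The arm

A 6-joint arm with a two-finger parallel gripper is mounted at the origin on the work surface. World frame = base frame: x ahead of the robot, y to its left, z up, the work surface at z = 0. Lengths are in m, angles in degrees, forces in N, time in s.
With the tool pointing down it reaches from about 0.325 to 0.9 m from the base axis. Payload 3.5 kg.
Tool frame: the origin (TCP) lies on the centre line of the jaws, within the pads' length; the fingertips stand 25 mm ahead of it and the grasp point (between the pads) lies 6 mm ahead of it (r.tip_extent is the distance from the TCP to the fingertips, in m); z points along the fingers, y is the direction in which the jaws open and shut (so a half turn about z gives the same grasp; the last joint's range is limited). The gripper opens to 85 mm and grips with 20 to 120 N. Pads are 22 mm wide; open, the fingers measure 114 mm over their backs; the gripper's body (76 mm by 85 mm) begins 54 mm behind the grasp point. The pads swing forward as they close: fully open they stand 13 mm farther back than shut.
Start: joints at [-83.102, 15.837, -1.513, 72.651, 0, 84.076], TCP at [0.139, -0.609, 0.256] pointing down, gripper open.
Joint ranges: [-178.77, 178.77], [-48.84, 107.48], [-61.69, 71.31], [-111.58, 123.2], [-90, 87.43], [-180, 180]. Speed limits (degrees/s): [147.25, 147.25, 180, 180, 180, 180].

### API

Orientations are given as [roll, pitch, yaw] about the fixed x, y, z axes, in that order (R = Rz(yaw) Ry(pitch) Rx(roll)).
In Python, from bench import sensors, vision, r gives the robot as it stands.
- The arm moves only by the shell command python3 -m creep 'ROWS'. ROWS is text: rows parted by semicolons, each of 7 numbers parted by spaces: the turn, a rotation vector about the tool's x, y, z each as a share of 90 degrees, from -1 to 1, then the shift along the tool's x, y, z each as a share of 25 cm, from -1 to 1, then the opening, from 0 (shut) to 1 (fully open). A call has 1 to 10 rows; each row shifts and turns the pose as measured when the row begins, along the tool's axes as they then stand; what a row does not reach is not made up. A row lasts 1/8 s, in which the tool goes at most 62.5 mm and 10.7 degrees, less where a joint would pass 70% of its speed; a pose out of reach is approached as far as the arm can. A call with a number of a shift or a turn outside -1 to 1 is refused whole. A call with a gripper value outside its range is refused whole. The fingers move at their own pace and stop on an object; the grip force is fixed at half the most. Time passes only in rows, so rows that do not move let the fingers close. It gives the time, the measured TCP pose, the force and the opening at its end, in the units of the state.
- sensors.observe(): the state, without advancing time (a new reading comes with each control period).
- vision.read_camera(name): name is "side" or "top"; returns the picture (384x512x3 uint8, red, green, blue); there is no depth.
- vision.camera_params(name): a dict with "fovy" (degrees; the focal length in pixels is half the picture's height over the tangent of half this angle, whatever the lens; pixels are square), "cx", "cy" (the principal point, pixels), "T" (4x4, takes a point from camera to world coordinates). Camera axes: x right, y down, z forward; pixel columns grow to the right and rows downward; lengths in m; the calibration is good to about 2 mm. A picture is of the moment at which its call begins. camera_params takes no time and is no camera call.
- r.hand_in(): hands the job in, once; it reports no verdict.
The state is a dict: "time": time; "joint_pos": joint angles; "joint_velocities": joint speeds; "tau": joint torques, N m; "tcp_pos": TCP position; "ee_rot": TCP orientation; "contact_force": force on the tool from outside, world axes, zero at the start; "ft_torque": the same for the moment, N m; "gripper_width": finger opening in m.
Only numpy, scipy, OpenCV 4.12 (cv2) and the standard library are available. Lean on these libraries where they do the work, as an engineer would, in place of code of your own. Each camera call takes 0.05 s, during which the arm holds its last target. There are 200 camera calls.

## Working session

There is one attempt and no reset: what is moved stays moved. The work goes in short steps, Python scripts to look and compute and a shell command to move; the robot and the scene stay as the last step left them, time stands still between calls to the robot, and variables do not carry over. Pictures are saved under pics/ and viewed, about 8 in all and at most 12, crops included, and the job is handed in when it is done.

```bash
ls; mkdir -p pics
python3 - <<'E'
from bench import sensors, vision, r
import cv2,numpy as np
s=sensors.observe();print(s)
for n in("side","top"):
    im=vision.read_camera(n);cv2.imwrite(f"pics/{n}0.png",im[:,:,::-1]);p=vision.camera_params(n);print(n,p)
a=cv2.imread("pics/side0.png");b=cv2.imread("pics/top0.png")
E
```

```text
pics
{'time': 0.0, 'joint_pos': array([-8.31022090e+01,  1.58800590e+01, -1.59692230e+00,  7.26511968e+01,
        1.01925955e-03,  8.40749867e+01]), 'joint_velocities': array([ 0.04969556, -0.03255485, -0.01731553,  0.082189  ,  0.00307653,
       -0.16709529]), 'tau': array([-2.24033407e-03, -4.45503616e+01,  2.95206982e+01,  1.64101197e-02,
       -1.45929466e-04, -3.30351554e-06]), 'tcp_pos': array([ 0.13861209, -0.60870064,  0.25514769]), 'ee_rot': array([-1.79872612e+02, -1.42452134e-02,  1.28227874e+01]), 'contact_force': array([0.0223656 , 0.6432942 , 0.09715904]), 'ft_torque': array([-0.06372329,  0.01552271, -0.03829628]), 'gripper_width': 0.08547294163570922}
side {'fovy': 47.11296815338079, 'cx': 256.1487596042074, 'cy': 192.65435383403693, 'T': array([[ 0.96897622, -0.11195302,  0.22034427,  0.31837653],
       [-0.2463081 , -0.51110907,  0.82346818, -0.87790719],
       [ 0.02043021, -0.85219367, -0.52282747,  0.64407498],
       [ 0.        ,  0.        ,  0.        ,  1.        ]])}
top {'fovy': 55.992981196627774, 'cx': 252.8252415525308, 'cy': 186.09871999074915, 'T': array([[ 0.02634555, -0.98032805,  0.19560888,  0.38642989],
       [-0.99928901, -0.03110609, -0.02130456,  0.0097896 ],
       [ 0.02697009, -0.19490852, -0.98045055,  0.93214222],
       [ 0.        ,  0.        ,  0.        ,  1.        ]])}
```

View pics/side0.png

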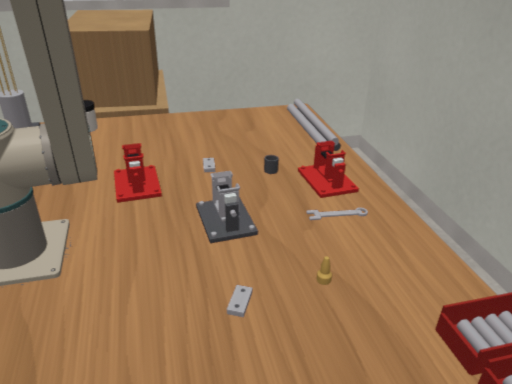

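View pics/top0.png

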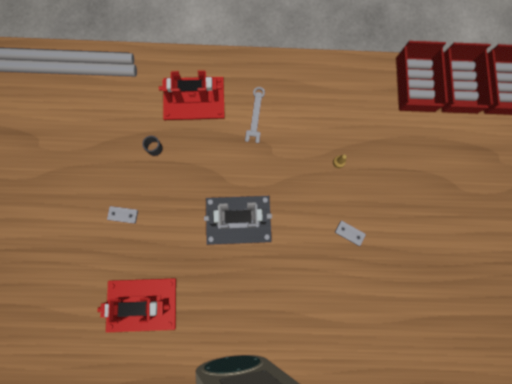

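The side view shows the steel magazine at (225,215) and the blanks at (240,300) and (209,164). In the top view they are at (238,219), (350,233) and (122,215). The red magazines are decoys.

```bash
cat > h.py <<'E'
import cv2,numpy as np
from bench import sensors, vision, r
def ray(n,uv,z):
    p=vision.camera_params(n);f=192/np.tan(np.radians(p["fovy"]/2));T=p["T"]
    d=T[:3,:3]@np.array([(uv[0]-p["cx"])/f,(uv[1]-p["cy"])/f,1]);o=T[:3,3]
    return o+d*(z-o[2])/d[2]
def proj(n,P):
    p=vision.camera_params(n);f=192/np.tan(np.radians(p["fovy"]/2));T=p["T"]
    c=T[:3,:3].T@(np.array(P)-T[:3,3]);return np.array([p["cx"]+f*c[0]/c[2],p["cy"]+f*c[1]/c[2]])
def rect(n,im,mask,z,near):
    cs,_=cv2.findContours(mask.astype(np.uint8),cv2.RETR_EXTERNAL,cv2.CHAIN_APPROX_NONE)
    c=[c for c in cs if cv2.contourArea(c)>60 and cv2.pointPolygonTest(c,near,True)>-6]
    c=max(c,key=cv2.contourArea)
    w=np.array([ray(n,q[0],z)[:2] for q in cv2.convexHull(c)],np.float32)
    (cx,cy),(a,b),t=cv2.minAreaRect(w*1000)
    if a>b:a,b,t=b,a,t+90
    t=(t+90)%180-90   # a=short side direction angle from world x
    return np.round([cx,cy,a,b,t],1)
E
python3 - <<'E'
from h import *
for n,spots in(("top",((122,215),(350,233),(238,219))),("side",((209,164),(240,300),(225,218)))):
    im=cv2.imread(f"pics/{n}0.png");hsv=cv2.cvtColor(im,cv2.COLOR_BGR2HSV)
    g=hsv[...,1]<70
    for i,s in enumerate(spots):
        print(n,i,rect(n,im,g,0.014,s))
im=cv2.imread("pics/top0.png")
cv2.imwrite("pics/c1.png",np.vstack([cv2.resize(im[185:255,195:285],None,fx=6,fy=6,interpolation=2)]))
im=cv2.imread("pics/side0.png");cv2.imwrite("pics/c2.png",cv2.resize(im[165:245,185:265],None,fx=7,fy=7,interpolation=2))
E
```

```text
top 0 [486.4 318.4  36.   73.5  -5.8]
top 1 [ 456.1 -260.7   37.    71.8  -28.1]
top 2 [482.1  26.  117.7 170.9   3.8]
side 0 [480.8 137.7 129.3 425.6  -0.6]
side 1 [ 452.8 -266.8   36.3   80.4  -27.1]
side 2 [480.8 137.7 129.3 425.6  -0.6]
```

View pics/c1.png

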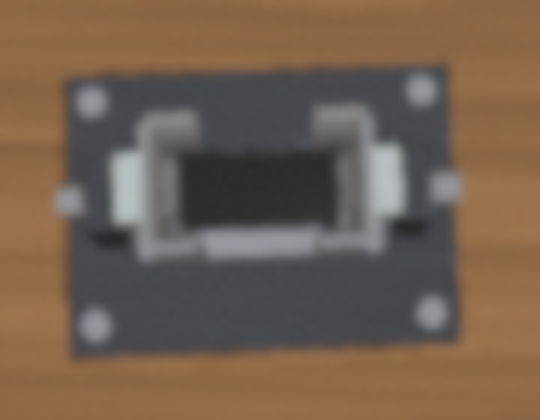

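View pics/c2.png

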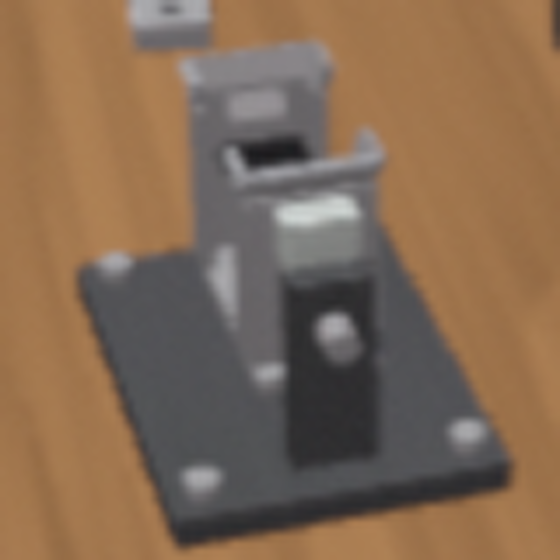

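The top crop shows the foot corners at about (67,78), (446,66), (458,342) and (72,358), with the mouth around (260,190). The side crop shows the same cassette with both x sides open and the follower high up.

Run:
```python
from h import *
C=[ray("top",((x+.5)/6-.5+195,(y+.5)/6-.5+185),.014)[:2] for x,y in((67,78),(446,66),(458,342),(72,358))]
C=np.array(C)*1000;print(C.round(1),C.mean(0)); 
for a,b in((1,0),(2,3),(3,0),(2,1)):
    d=C[b]-C[a];print(np.hypot(*d).round(1),np.degrees(np.arctan2(d[1],d[0])).round(2))
# side foot corners top z=.014
S=np.array([ray("side",((x+.5)/7-.5+185,(y+.5)/7-.5+165),.014)[:2] for x,y in((82,272),(178,522),(508,463))])*1000
print("side",S.round(1),(S[0]+S[2])/2)
d=S[0]-S[1];print(np.hypot(*d),np.degrees(np.arctan2(d[1],d[0])));d=S[2]-S[1];print(np.hypot(*d),np.degrees(np.arctan2(d[1],d[0])))
# cassette top outline in top view at z=.116, and side view
for z in(.110,.116,.122):
    print(z,[(ray("top",((x+.5)/6-.5+195,(y+.5)/6-.5+185),z)[:2]*1000).round(1).tolist() for x,y in((138,112),(372,104),(383,250),(140,260))])
# blanks: corners of top face
for n in("top","side"):
  im=cv2.imread(f"pics/{n}0.png");hsv=cv2.cvtColor(im,cv2.COLOR_BGR2HSV)
  for q in((.4864,.3184,.014),(.456,-.263,.014)):
    u,v=proj(n,q).round().astype(int);c=im[v-20:v+20,u-24:u+24];cv2.imwrite(f"pics/b_{n}{int(q[1]>0)}.png",cv2.resize(c,None,fx=8,fy=8,interpolation=2));print(n,u-24,v-20)
cv2.imwrite("pics/bl.png",np.vstack([np.hstack([cv2.imread(f"pics/b_{n}{i}.png") for i in(1,0)]) for n in("top","side")]))
```

```text
[[535.7 109.9]
 [546.  -52.4]
 [428.6 -59.5]
 [417.5 101.7]] [481.94576606  24.93333621]
162.6 93.61
161.6 93.92
118.5 3.97
117.6 3.47
side [[417.4  95.8]
 [428.  -63. ]
 [543.2 -55.2]] [480.32341197  20.25893922]
159.10554398522078 93.81584860963545
115.50356258553029 3.8486296427262174
0.11 [[507.8, 71.7], [513.6, -17.7], [457.9, -23.2], [451.5, 68.4]]
0.116 [[506.9, 71.3], [512.7, -17.5], [457.3, -23.0], [451.0, 68.0]]
0.122 [[506.0, 70.8], [511.8, -17.3], [456.8, -22.8], [450.5, 67.5]]
top 98 194
top 327 213
side 185 142
side 216 278
```

View pics/bl.png

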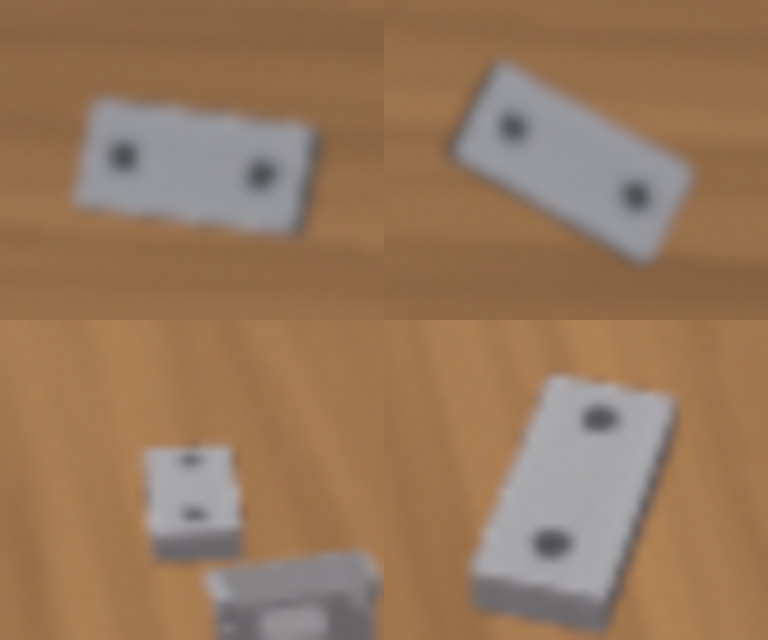

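Run:
```python
from h import *
for nm,n,o,p in(("a","top",(98,194),((122,156),(261,174))),("b","top",(327,213),((128,127),(251,195))),("a","side",(185,142),((191,140),(194,194))),("b","side",(216,278),((216,98),(167,222)))):
    P=np.array([ray(n,((x+.5)/8-.5+o[0],(y+.5)/8-.5+o[1]),.014)[:2]*1000 for x,y in p])
    d=P[0]-P[1];print(nm,n,P.mean(0).round(1),np.hypot(*d).round(1),np.degrees(np.arctan2(d[1],d[0])).round(1)-90)
def xf(goal,yaw):
    s=sensors.observe()
    from scipy.spatial.transform import Rotation as R
    return s
```

```text
a top [486.7 320. ] 44.3 -5.700000000000003
b top [ 456.6 -261.4] 43.9 -27.700000000000003
a side [485.1 317.7] 44.7 -7.5
b side [ 454.8 -260.9] 43.6 -28.5
```

```bash
cat >> h.py <<'E'
from scipy.spatial.transform import Rotation as Ro
def go(goal,yaw=None):
    "remaining tool turn and shift (shares) to a TCP goal in m, pointing down"
    s=sensors.observe();R=Ro.from_euler("xyz",s["ee_rot"],degrees=True)
    y=s["ee_rot"][2] if yaw is None else yaw
    G=Ro.from_euler("xyz",[180,0,y],degrees=True)
    print("t",round(s["time"],2),"pos",s["tcp_pos"].round(4),"rot",s["ee_rot"].round(2),"F",s["contact_force"].round(1),"w",s["gripper_width"])
    print("turn/90",((R.inv()*G).as_rotvec(degrees=True)/90).round(4),"shift/.25 now",(R.inv().apply(np.array(goal)-s["tcp_pos"])/.25).round(4),"after turn",(G.inv().apply(np.array(goal)-s["tcp_pos"])/.25).round(4))
E
python3 -m creep '0 0 -0.11 0 0 0 1;0 0 -0.11 0 0 0 1;0 0 -0.11 0 0 0 1;0 0 -0.11 0 0 0 1;0 0 -0.11 0 0 0 1;0 0 0 0 0 0 1'
python3 -c "
from h import *
go([.4558,-.2612,.12],62);print(r.tip_extent)"
```

```text
time: 0.85
tcp_pos: [0.1383, -0.6061, 0.251]
ee_rot: [-179.7, -0.5, 63.8]
contact_force: [0.8, -0.5, -1.1]
gripper_width: 0.0852
t 0.85 pos [ 0.1383 -0.6061  0.251 ] rot [-179.68   -0.49   63.84] F [ 0.8 -0.5 -1.1] w 0.08516903086513965
turn/90 [-0.0036 -0.0054  0.0204] shift/.25 now [1.7938 0.5345 0.5364] after turn [1.8144 0.4736 0.524 ]
0.025
```

```bash
python3 -m creep '0 0 0.02 0.18 0.05 0.05 1;0 0 0 0.18 0.05 0.05 1;0 0 0 0.18 0.05 0.05 1;0 0 0 0.18 0.05 0.05 1;0 0 0 0.18 0.05 0.05 1;0 0 0 0.18 0.05 0.05 1;0 0 0 0.18 0.05 0.05 1;0 0 0 0.18 0.05 0.05 1;0 0 0 0.18 0.05 0.05 1;0 0 0 0 0 0 1'
python3 -c "
from h import *
go([.4558,-.2612,.12],62)"
```

```text
time: 2.1
tcp_pos: [0.4384, -0.2954, 0.1357]
ee_rot: [-179.7, -0.4, 59.9]
contact_force: [0.0, -0.2, -0.5]
gripper_width: 0.0851
t 2.1 pos [ 0.4384 -0.2954  0.1357] rot [-179.67   -0.38   59.93] F [ 0.  -0.2 -0.5] w 0.08511434631634493
turn/90 [-0.0035 -0.0043 -0.023 ] shift/.25 now [ 0.153  -0.0078  0.064 ] after turn [ 0.1537 -0.0027  0.063 ]
```

```bash
python3 -m creep '-0.003 -0.004 -0.023 0.08 -0.003 0.06 1;0 0 0 0.073 0 0.06 1;0 0 0 0 0 0.1 1;0 0 0 0 0 0.1 1;0 0 0 0 0 0 1'
python3 -c "
from h import *
go([.4558,-.2612,.028],62)"
```

```text
time: 2.72
tcp_pos: [0.4566, -0.2626, 0.054]
ee_rot: [179.9, 0.1, 61.4]
contact_force: [-0.6, 0.2, 0.0]
gripper_width: 0.0852
t 2.73 pos [ 0.4566 -0.2626  0.054 ] rot [1.7994e+02 1.2000e-01 6.1360e+01] F [-0.6  0.2  0. ] w 0.08522569748924326
turn/90 [ 0.0006  0.0013 -0.0071] shift/.25 now [ 0.0035 -0.0057  0.1041] after turn [ 0.0034 -0.0056  0.1041]
```

```bash
python3 -m creep '0 0 -0.007 0.0035 -0.0055 0.05 1;0 0 0 0 0 0.05 1;0 0 0 0 0 0 1;0 0 0 0 0 0 0;0 0 0 0 0 0 0;0 0 0 0 0 0 0;0 0 0 0 0 0 0;0 0 0 0 0 0 0'
python3 -c "
from h import *
go([.4558,-.2612,.028],62)"
```

```text
time: 3.72
tcp_pos: [0.4575, -0.2633, 0.0306]
ee_rot: [179.7, 0.2, 61.9]
contact_force: [0.1, 0.1, -1.7]
gripper_width: 0.0322
t 3.73 pos [ 0.4575 -0.2633  0.0306] rot [179.66   0.18  61.87] F [ 0.1  0.1 -1.7] w 0.03219338078699041
turn/90 [ 0.0037  0.002  -0.0015] shift/.25 now [ 0.0042 -0.0098  0.0103] after turn [ 0.0042 -0.0098  0.0104]
```

```bash
python3 -m creep '0 0 0 0 0 -0.1 0;0 0 0 0 0 -0.15 0;0 0 0 0 0 -0.2 0;0 0 -0.1 0 0 -0.2 0;0 0 -0.1 0 0 -0.1 0;0 0 -0.1 0 0 0 0;0 0 -0.055 0 0 0 0;0 0 0 0 0 0 0'
python3 -c "
from h import *
go([.4813,.0232,.2],93.8)"
```

```text
time: 4.72
tcp_pos: [0.4549, -0.2607, 0.2217]
ee_rot: [-180.0, 0.1, 94.8]
contact_force: [0.4, 0.2, -1.6]
gripper_width: 0.032
t 4.72 pos [ 0.4549 -0.2607  0.2217] rot [-1.7997e+02  1.3000e-01  9.4820e+01] F [ 0.4  0.2 -1.6] w 0.03200839992022475
turn/90 [-0.0004  0.0015  0.0113] shift/.25 now [1.123  0.2007 0.084 ] after turn [1.1262 0.1807 0.0867]
```

```bash
python3 -m creep '0 0 0.01 0.16 0.025 0 0;0 0 0 0.18 0.03 0 0;0 0 0 0.18 0.03 0 0;0 0 0 0.18 0.03 0 0;0 0 0 0.18 0.03 0.02 0;0 0 0 0.15 0.02 0.03 0;0 0 0 0.1 0.02 0.03 0;0 0 0 0 0 0 0;0 0 0 0 0 0 0'
python3 - <<'E'
from h import *
go([.4813,.0232,.17],93.8)
a,b=[vision.read_camera(n)[:,:,::-1] for n in("side","top")]
cv2.imwrite("pics/p5.png",np.hstack([cv2.resize(a[110:250,170:290],None,fx=4,fy=4,interpolation=2)[:480,:400],cv2.resize(b[165:265,190:290],None,fx=4,fy=4.8,interpolation=2)]))
E
```

```text
time: 5.85
tcp_pos: [0.4816, 0.032, 0.1968]
ee_rot: [-179.7, 0.1, 92.9]
contact_force: [-0.2, 0.1, -1.2]
gripper_width: 0.0323
t 5.85 pos [0.4816 0.032  0.1968] rot [-1.7971e+02  1.0000e-01  9.2950e+01] F [-0.2  0.1 -1.2] w 0.03234606887510492
turn/90 [-0.0032  0.0011 -0.0095] shift/.25 now [-0.0349 -0.0023  0.1075] after turn [-0.035  -0.0034  0.1074]
```

View pics/p5.png

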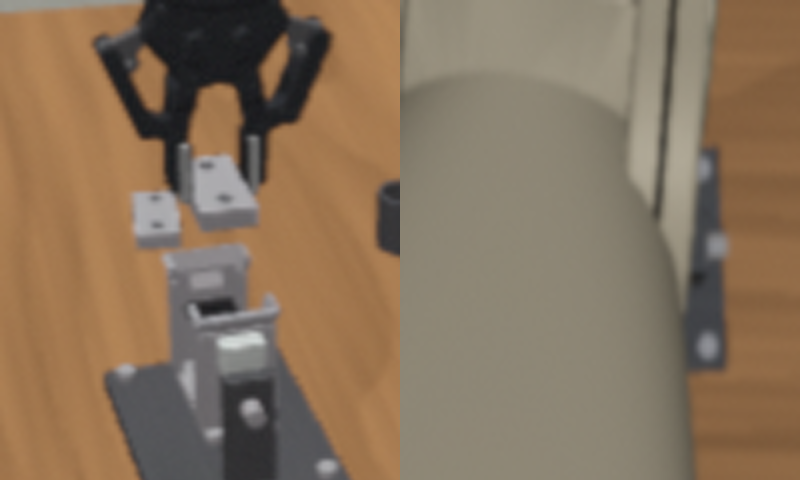

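Run:
```python
from h import *
P=np.array([ray("side",((x+.5)/4-.5+170,(y+.5)/4-.5+110),.1802)[:2]*1000 for x,y in((207,165),(226,198))])
d=P[0]-P[1];print(P.mean(0),np.hypot(*d),np.degrees(np.arctan2(d[1],d[0])))
# magazine in the first side crop: cassette top corner posts / side lip knobs, z=.116
for z in (.110,.116,.122):
  print(z,[(ray("side",((x+.5)/7-.5+185,(y+.5)/7-.5+165),z)[:2]*1000).round(1).tolist() for x,y in((186,70),(325,52),(240,182),(380,150))])
print([proj("side",[.4813,.0232,z]) for z in(.016,.116)])
```

```text
[481.34122634  32.10557629] 44.39861101798186 93.74581573025034
0.11 [[455.6, 70.1], [506.2, 72.7], [460.8, -9.1], [510.8, 1.4]]
0.116 [[454.1, 59.4], [504.1, 62.0], [459.2, -18.9], [508.6, -8.5]]
0.122 [[452.6, 48.8], [502.0, 51.3], [457.6, -28.6], [506.4, -18.4]]
[array([225.53250074, 215.12021653]), array([224.86743794, 180.62908101])]
```

The side view shows the blank held level at crop (216,182). Its rivets put the centre within 0.5 mm of the TCP. The two views disagree by about 4 mm on the magazine's y, so I'll refine the foot edges using intensity profiles on the z = 14 mm plane.

Run:
```python
from h import *
c0=np.array([.4813,.0235]);t=np.radians(3.8);ex=np.array([np.cos(t),np.sin(t)]);ey=np.array([-ex[1],ex[0]])
for n in("top","side"):
    g=cv2.imread(f"pics/{n}0.png").astype(np.float32)[:,:,2]  # red: wood bright, foot dark
    for nm,u,v,h,ss in(("+y",ey,ex,.0825,(-.05,-.045,-.03,-.025,.03,.045,.05)),("-y",-ey,ex,.0825,(-.05,-.03,-.025,.025,.03,.05)),("+x",ex,ey,.06,(-.07,-.05,.05,.07,0)),("-x",-ex,ey,.06,(-.07,-.03,0,.03,.07))):
        out=[]
        for s in ss:
            d=np.arange(h-.02,h+.02,.0005)
            uv=np.array([proj(n,[*(c0+u*a+v*s),.014]) for a in d],np.float32)
            p=cv2.remap(g,uv[:,0].reshape(1,-1),uv[:,1].reshape(1,-1),cv2.INTER_LINEAR)[0]
            lo,hi=np.median(p[:15]),np.median(p[-15:]);k=np.argmax(p>(lo+hi)/2);out.append(round((d[k]-h)*1000,1))
        print(n,nm,out)
```

```text
top +y [np.float64(-13.0), np.float64(-14.0), np.float64(2.0), np.float64(2.0), np.float64(2.0), np.float64(-13.5), np.float64(-14.5)]
top -y [np.float64(0.0), np.float64(-2.5), np.float64(-2.5), np.float64(-2.5), np.float64(-2.5), np.float64(-15.5)]
top +x [np.float64(-15.0), np.float64(0.5), np.float64(-20.0), np.float64(-14.5), np.float64(0.0)]
top -x [np.float64(-16.5), np.float64(-1.0), np.float64(-1.5), np.float64(-1.0), np.float64(-14.5)]
side +y [np.float64(-6.5), np.float64(-8.5), np.float64(-1.5), np.float64(-1.0), np.float64(1.0), np.float64(2.5), np.float64(1.5)]
side -y [np.float64(-20.0), np.float64(15.0), np.float64(15.5), np.float64(15.0), np.float64(15.0), np.float64(-20.0)]Traceback (most recent call last):
  File "<stdin>", line 9, in <module>
  File "h.py", line 8, in proj
    p=vision.camera_params(n);f=192/np.tan(np.radians(p["fovy"]/2));T=p["T"]
ValueError: time passes only in moves, steps and waits
```

```bash
python3 -m creep '-0.003 0.001 -0.0095 -0.028 -0.002 0.05 0;0 0 0 0 0 0.05 0;0 0 0 0 0 0 0;0 0 0 0 0 0 0'
python3 - <<'E'
from h import *
go([.4814,.0248,.155],93.8)
E
```

```text
time: 6.45
tcp_pos: [0.4812, 0.0219, 0.17]
ee_rot: [-180.0, 0.0, 93.6]
contact_force: [0.2, -0.0, -0.4]
gripper_width: 0.0322
t 6.45 pos [0.4812 0.0219 0.17  ] rot [-1.7999e+02  1.0000e-02  9.3570e+01] F [ 0.2 -0.  -0.4] w 0.03223350292085304
turn/90 [-0.0002  0.0001 -0.0026] shift/.25 now [0.0116 0.0017 0.0599] after turn [0.0116 0.0017 0.0599]
```

```bash
python3 -m creep '0 0 -0.0026 0.0116 0.0017 0.03 0;0 0 0 0 0 0.03 0;0 0 0 0 0 0.02 0;0 0 0 0 0 0 0'
python3 -c "
from h import *
go([.4814,.0248,.14],93.8)"
```

```text
time: 6.95
tcp_pos: [0.4817, 0.0253, 0.1488]
ee_rot: [180.0, 0.0, 93.9]
contact_force: [0.8, 0.7, -0.7]
gripper_width: 0.032
t 6.95 pos [0.4817 0.0253 0.1488] rot [1.7999e+02 1.0000e-02 9.3850e+01] F [ 0.8  0.7 -0.7] w 0.03199459009058684
turn/90 [0.0001 0.0001 0.0006] shift/.25 now [-0.0019 -0.0012  0.0352] after turn [-0.0019 -0.0012  0.0352]
```

```bash
python3 -m creep '0 0 0 0 0 0.012 0;0 0 0 0 0 0.012 0;0 0 0 0 0 0 0'
python3 -c "
from h import *
go([.4814,.0248,.14],93.8)"
```

```text
time: 7.32
tcp_pos: [0.482, 0.0253, 0.1427]
ee_rot: [179.9, 0.0, 93.9]
contact_force: [0.7, 0.5, -0.3]
gripper_width: 0.0321
t 7.33 pos [0.482  0.0253 0.1427] rot [1.7995e+02 2.0000e-02 9.3860e+01] F [ 0.7  0.5 -0.3] w 0.03214682738076234
turn/90 [0.0006 0.0002 0.0006] shift/.25 now [-0.0019 -0.0025  0.0108] after turn [-0.0019 -0.0025  0.0108]
```

```bash
python3 -m creep '0 0 0 -0.001 -0.002 0.012 0;0 0 0 0 0 0.012 0;0 0 0 0 0 0 0'
sleep 0; python3 -m creep '0 0 0 0 0 0.012 0;0 0 0 0 0 0 0'
python3 -c "
from h import *
go([.4814,.0248,.13],93.8)"
```

```text
time: 7.7
tcp_pos: [0.4816, 0.025, 0.1364]
ee_rot: [179.9, 0.0, 93.9]
contact_force: [0.0, -0.4, -1.3]
gripper_width: 0.032
time: 7.95
tcp_pos: [0.4818, 0.0248, 0.1333]
ee_rot: [179.9, 0.0, 93.8]
contact_force: [-0.6, 0.5, 0.1]
gripper_width: 0.032
t 7.95 pos [0.4818 0.0248 0.1333] rot [1.7991e+02 3.0000e-02 9.3840e+01] F [-0.6  0.5  0.1] w 0.032028713757870426
turn/90 [0.001  0.0004 0.0005] shift/.25 now [-0.     -0.0015  0.0133] after turn [-0.     -0.0015  0.0133]
```

```bash
for i in 1; do python3 -m creep '0 0 0 0 -0.001 0.01 0;0 0 0 0 0 0 0'; done; python3 -m creep '0 0 0 0 0 0.01 0;0 0 0 0 0 0 0'
```

```text
time: 8.2
tcp_pos: [0.4823, 0.0247, 0.1315]
ee_rot: [179.8, 0.1, 93.8]
contact_force: [-0.1, -0.9, -1.4]
gripper_width: 0.0322
time: 8.45
tcp_pos: [0.4828, 0.0247, 0.1297]
ee_rot: [179.8, 0.1, 93.8]
contact_force: [-0.7, 0.6, -0.1]
gripper_width: 0.032
```

```bash
python3 -m creep '0 0 0 0 0 0.01 0;0 0 0 0 0 0 0'
```

```text
time: 8.7
tcp_pos: [0.4828, 0.0246, 0.1277]
ee_rot: [179.8, 0.1, 93.8]
contact_force: [0.5, -0.4, -1.9]
gripper_width: 0.0317
```

```bash
python3 -m creep '0 0 0 0 0 0.01 0;0 0 0 0 0 0 0';  python3 -m creep '0 0 0 0 0 0.01 0;0 0 0 0 0 0 0'
```

```text
time: 8.95
tcp_pos: [0.4828, 0.0247, 0.1256]
ee_rot: [179.8, 0.1, 93.8]
contact_force: [1.9, -0.3, -1.9]
gripper_width: 0.0322
time: 9.2
tcp_pos: [0.4827, 0.0246, 0.1226]
ee_rot: [179.8, 0.1, 93.8]
contact_force: [-0.2, 0.1, 0.2]
gripper_width: 0.0322
```

```bash
python3 -m creep '0 0 0 0 0 0.01 0;0 0 0 0 0 0 0'
```

```text
time: 9.45
tcp_pos: [0.4827, 0.0246, 0.1197]
ee_rot: [179.8, 0.1, 93.8]
contact_force: [0.2, -0.4, -0.3]
gripper_width: 0.0318
```

```bash
python3 -m creep '0 0 0 0 0 0.008 0;0 0 0 0 0 0 0'
```

```text
time: 9.7
tcp_pos: [0.4828, 0.0246, 0.1175]
ee_rot: [179.8, 0.1, 93.8]
contact_force: [-0.0, 0.1, -0.8]
gripper_width: 0.0319
```

Run:
```python
from h import *
a=vision.read_camera("side")[:,:,::-1]
cv2.imwrite("pics/p7.png",cv2.resize(a[140:230,185:270],None,fx=6,fy=6,interpolation=2))
```

```text
(no output)
```

View pics/p7.png

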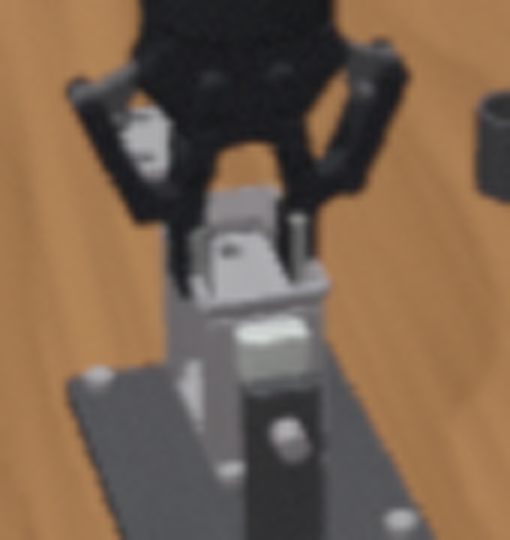

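The view shows the blank between the end walls with its far rivet at crop (232,250), seated level in the guides. There's no contact force yet, so I'll keep lowering it.

```bash
python3 -m creep '0 0 0 0 0 0.008 0;0 0 0 0 0 0 0'
python3 - <<'E'
from h import *
for z in(.09,.095,.1,.105,.11): print(z,ray("side",(223.6,181.6),z))
E
```

```text
time: 10.0
tcp_pos: [0.4828, 0.0247, 0.1159]
ee_rot: [179.8, 0.1, 93.8]
contact_force: [0.6, -0.0, -0.4]
gripper_width: 0.0321
0.09 [0.48531885 0.06346342 0.09      ]
0.095 [0.48381236 0.05496844 0.095     ]
0.1 [0.48230586 0.04647347 0.1       ]
0.105 [0.48079936 0.03797849 0.105     ]
0.11 [0.47929287 0.02948352 0.11      ]
```

```bash
python3 -m creep '0 0 0 0 0 0.008 0;0 0 0 0 0 0 0'; python3 -m creep '0 0 0 0 0 0.008 0'
```

```text
time: 10.25
tcp_pos: [0.4828, 0.0246, 0.1142]
ee_rot: [179.8, 0.1, 93.8]
contact_force: [-0.2, 0.5, -1.3]
gripper_width: 0.0319
time: 10.38
tcp_pos: [0.4828, 0.0247, 0.1126]
ee_rot: [179.8, 0.1, 93.8]
contact_force: [-2.6, -0.2, 6.7]
gripper_width: 0.0322
```

```bash
python3 -m creep '0 0 0 0 0 0 0;0 0 0 0 0 0 0'; python3 -m creep '0 0 0 0 0 0.006 0;0 0 0 0 0 0 0'
python3 - <<'E'
from h import *
a=vision.read_camera("side")[:,:,::-1]
cv2.imwrite("pics/p8.png",cv2.resize(a[150:220,195:265],None,fx=8,fy=8,interpolation=2))
E
```

```text
time: 10.62
tcp_pos: [0.4828, 0.0246, 0.1125]
ee_rot: [179.8, 0.1, 93.8]
contact_force: [-0.9, 0.7, 2.5]
gripper_width: 0.0319
time: 10.88
tcp_pos: [0.4828, 0.0246, 0.1113]
ee_rot: [179.8, 0.1, 93.8]
contact_force: [0.2, -0.1, 0.8]
gripper_width: 0.0318
```

View pics/p8.png

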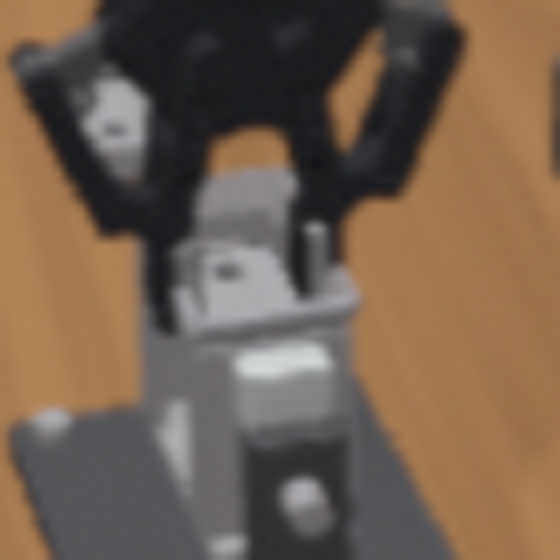

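```bash
python3 -m creep '0 0 0 0 0 0.008 0'; python3 -m creep '0 0 0 0 0 0.008 0';python3 -m creep '0 0 0 0 0 0 0'
```

```text
time: 11.05
tcp_pos: [0.4828, 0.0246, 0.1097]
ee_rot: [179.8, 0.1, 93.8]
contact_force: [-2.5, -1.9, 5.0]
gripper_width: 0.0318
time: 11.18
tcp_pos: [0.4828, 0.0246, 0.1079]
ee_rot: [179.8, 0.1, 93.8]
contact_force: [-1.1, -0.0, 4.3]
gripper_width: 0.032
time: 11.3
tcp_pos: [0.4828, 0.0246, 0.1079]
ee_rot: [179.8, 0.1, 93.8]
contact_force: [-0.4, -0.2, 3.7]
gripper_width: 0.0323
```

```bash
python3 -m creep '0 0 0 0 0 0.008 0'; python3 -m creep '0 0 0 0 0 0.008 0';python3 -m creep '0 0 0 0 0 0.008 0'
```

```text
time: 11.42
tcp_pos: [0.4828, 0.0246, 0.106]
ee_rot: [179.8, 0.1, 93.8]
contact_force: [-2.1, -0.3, 6.6]
gripper_width: 0.0317
time: 11.55
tcp_pos: [0.4828, 0.0246, 0.1041]
ee_rot: [179.8, 0.1, 93.8]
contact_force: [-2.2, -0.5, 5.2]
gripper_width: 0.0322
time: 11.68
tcp_pos: [0.4828, 0.0246, 0.1023]
ee_rot: [179.8, 0.1, 93.8]
contact_force: [-2.1, 0.1, 6.0]
gripper_width: 0.0322
```

```bash
python3 -m creep '0 0 0 0 0 0.006 0'; python3 -m creep '0 0 0 0 0 0.006 0';python3 -m creep '0 0 0 0 0 0.006 0'; python3 -m creep '0 0 0 0 0 0 0'
```

```text
time: 11.8
tcp_pos: [0.4828, 0.0246, 0.101]
ee_rot: [179.8, 0.1, 93.8]
contact_force: [-2.5, 0.6, 6.1]
gripper_width: 0.0322
time: 11.92
tcp_pos: [0.4828, 0.0246, 0.0997]
ee_rot: [179.8, 0.1, 93.8]
contact_force: [-3.2, -0.4, 7.0]
gripper_width: 0.0319
time: 12.05
tcp_pos: [0.4828, 0.0246, 0.0985]
ee_rot: [179.8, 0.1, 93.8]
contact_force: [-3.3, 0.8, 7.4]
gripper_width: 0.0323
time: 12.18
tcp_pos: [0.4828, 0.0246, 0.0986]
ee_rot: [179.8, 0.1, 93.8]
contact_force: [-2.3, 0.3, 6.0]
gripper_width: 0.032
```

```bash
python3 -m creep '0 0 0 0 0 0 0.55;0 0 0 0 0 0 0.55;0 0 0 0 0 -0.1 0.55;0 0 0 0 0 -0.15 0.55;0 0 0 0 0 -0.15 0.55;0 0 0 0 0 0 0.55'
python3 - <<'E'
from h import *
go([.4814,.0248,.13],93.8)
a=vision.read_camera("side")[:,:,::-1]
cv2.imwrite("pics/p9.png",cv2.resize(a[140:215,190:265],None,fx=7,fy=7,interpolation=2))
E
```

```text
time: 12.92
tcp_pos: [0.4818, 0.0249, 0.1984]
ee_rot: [179.9, 0.0, 93.8]
contact_force: [1.7, 0.3, -0.3]
gripper_width: 0.0466
t 12.93 pos [0.4818 0.0249 0.1984] rot [1.7994e+02 3.0000e-02 9.3830e+01] F [ 1.7  0.3 -0.3] w 0.04655850263274389
turn/90 [0.0007 0.0003 0.0004] shift/.25 now [-0.0004 -0.002   0.2736] after turn [-0.0005 -0.0017  0.2736]
```

View pics/p9.png

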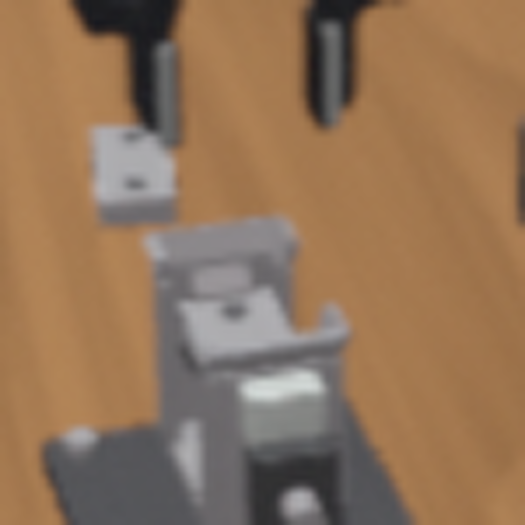

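The first blank's top sits directly under the far lip: lip at crop (222,278), blank edge at row 295. That puts its top near z = 93 mm, so it has snapped in. Next is blank_a.

```bash
python3 -m creep '0 0 0.109 0 0 0 1;0 0 0 0.17 0 0 1;0 0 0 0.18 0.01 0 1;0 0 0 0.18 0.01 0 1;0 0 0 0.18 0.01 0 1;0 0 0 0.18 0.01 0 1;0 0 0 0.18 0.01 0 1;0 0 0 0 0 0 1;0 0 0 0 0 0 1'
python3 -c "
from h import *
go([.4858,.3187,.06],84)"
```

```text
time: 14.1
tcp_pos: [0.5155, 0.2947, 0.1787]
ee_rot: [-178.6, 0.6, 83.5]
contact_force: [1.1, 0.1, 0.2]
gripper_width: 0.0854
t 14.1 pos [0.5155 0.2947 0.1787] rot [-178.59    0.56   83.52] F [1.1 0.1 0.2] w 0.08540108923157841
turn/90 [-0.0157  0.0061 -0.0054] shift/.25 now [ 0.0868 -0.117   0.477 ] after turn [ 0.0832 -0.1281  0.4748]
```

```bash
python3 -m creep '-0.0157 0.006 -0.005 0.043 -0.065 0.08 1;0 0 0 0.04 -0.065 0.08 1;0 0 0 0 0 0.15 1;0 0 0 0 0 0.15 1;0 0 0 0 0 0 1;0 0 0 0 0 0 1'
python3 -c "
from h import *
go([.4858,.3187,.0305],84)"
```

```text
time: 14.85
tcp_pos: [0.4826, 0.3114, 0.06]
ee_rot: [-179.9, 0.2, 83.5]
contact_force: [-0.2, 1.2, 0.1]
gripper_width: 0.0853
t 14.85 pos [0.4826 0.3114 0.06  ] rot [-179.87    0.19   83.47] F [-0.2  1.2  0.1] w 0.0852750139475707
turn/90 [-0.0014  0.0022 -0.0059] shift/.25 now [0.0308 0.0097 0.1178] after turn [0.0303 0.0097 0.1179]
```

```bash
python3 -m creep '-0.001 0.002 -0.006 0.0305 0.0097 0.03 1;0 0 0 0 0 0.05 1;0 0 0 0 0 0.04 1;0 0 0 0 0 0 1'
python3 -c "
from h import *
go([.4858,.3187,.0305],84)"
```

```text
time: 15.35
tcp_pos: [0.489, 0.3201, 0.0315]
ee_rot: [179.7, -0.2, 84.0]
contact_force: [0.6, 0.5, -0.0]
gripper_width: 0.0854
t 15.35 pos [0.489  0.3201 0.0315] rot [179.72  -0.2   84.01] F [ 0.6  0.5 -0. ] w 0.08544496941468543
turn/90 [ 0.0031 -0.0022  0.0001] shift/.25 now [-0.007  -0.0123  0.004 ] after turn [-0.007  -0.0122  0.0041]
```

```bash
python3 -m creep '0.003 -0.002 0 -0.006 -0.012 0.003 1;0 0 0 0 0 0 0;0 0 0 0 0 0 0;0 0 0 0 0 0 0;0 0 0 0 0 0 0;0 0 0 0 0 0 0'
python3 -c "
from h import *
go([.4858,.3187,.0305],84)"
python3 -m creep '0 0 0 0 0 -0.1 0;0 0 0 0 0 -0.15 0;0 0 -0.05 0 0 -0.2 0;0 0 -0.055 0 0 -0.2 0;0 0 0 0 0 -0.1 0;0 0 0 0 0 0 0;0 0 0 0 0 0 0'
python3 -c "
from h import *
go([.482,.0248,.2],93.8)"
```

```text
time: 16.1
tcp_pos: [0.4861, 0.3192, 0.0316]
ee_rot: [180.0, -0.1, 84.0]
contact_force: [-0.1, -0.6, 0.3]
gripper_width: 0.0319
t 16.1 pos [0.4861 0.3192 0.0316] rot [ 1.7995e+02 -5.0000e-02  8.4020e+01] F [-0.1 -0.6  0.3] w 0.03190716875938678
turn/90 [ 0.0005 -0.0006  0.0002] shift/.25 now [-0.0023 -0.0009  0.0044] after turn [-0.0023 -0.0009  0.0044]
time: 16.98
tcp_pos: [0.4821, 0.317, 0.2184]
ee_rot: [-179.4, 0.2, 93.8]
contact_force: [0.4, 0.3, -2.3]
gripper_width: 0.032
t 16.98 pos [0.4821 0.317  0.2184] rot [-179.41    0.24   93.77] F [ 0.4  0.3 -2.3] w 0.03196968940216501
turn/90 [-0.0065  0.0027 -0.0003] shift/.25 now [-1.1658 -0.0764  0.0792] after turn [-1.1661 -0.0778  0.0734]
```

```bash
python3 -m creep '-0.006 0.003 0 -0.16 -0.01 0 0;0 0 0 -0.18 -0.01 0 0;0 0 0 -0.18 -0.012 0 0;0 0 0 -0.18 -0.012 0 0;0 0 0 -0.18 -0.012 0 0;0 0 0 -0.15 -0.011 0 0;0 0 0 -0.1 -0.01 0 0;0 0 0 0 0 0 0;0 0 0 0 0 0 0'
python3 - <<'E'
from h import *
go([.482,.0248,.17],93.8)
a=vision.read_camera("side")[:,:,::-1]
cv2.imwrite("pics/p10.png",cv2.resize(a[130:220,190:270],None,fx=6,fy=6,interpolation=2))
E
```

```text
time: 18.1
tcp_pos: [0.4702, 0.0252, 0.1991]
ee_rot: [-178.1, 0.0, 93.8]
contact_force: [-0.2, 0.1, -2.3]
gripper_width: 0.0316
t 18.1 pos [0.4702 0.0252 0.1991] rot [-178.14    0.     93.82] F [-0.2  0.1 -2.3] w 0.03158949379673526
turn/90 [-0.0207  0.      0.0002] shift/.25 now [-0.0046  0.0508  0.115 ] after turn [-0.0046  0.0471  0.1166]
```

View pics/p10.png

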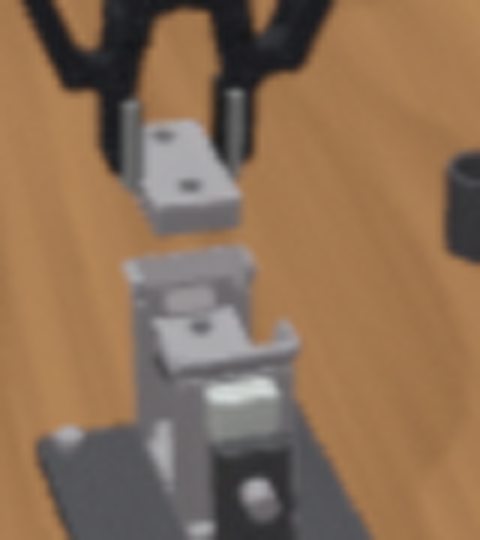

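The second blank is held level, with rivets at crop (163,134) and (190,185). The first still lies flat under the far lip.

```bash
python3 - <<'E'
from h import *
P=np.array([ray("side",((x+.5)/6-.5+190,(y+.5)/6-.5+130),.1991-.0176)[:2]*1000 for x,y in((163,134),(190,185))])
d=P[0]-P[1];print(P.mean(0),np.hypot(*d),np.degrees(np.arctan2(d[1],d[0])))
E
python3 -m creep '-0.02 0 0 -0.004 0.047 0.05 0;0 0 0 0 0 0.05 0;0 0 0 0 0 0 0;0 0 0 0 0 0 0'
python3 -c "
from h import *
go([.482,.0248,.155],93.8)"
```

```text
[469.04771758  25.94798458] 45.02218363844795 93.17994729410592
time: 18.65
tcp_pos: [0.4806, 0.028, 0.1719]
ee_rot: [-179.8, -0.0, 94.1]
contact_force: [1.5, 0.1, -2.0]
gripper_width: 0.0318
t 18.65 pos [0.4806 0.028  0.1719] rot [-1.7979e+02 -5.0000e-02  9.4120e+01] F [ 1.5  0.1 -2. ] w 0.031802981807220146
turn/90 [-0.0024 -0.0005  0.0036] shift/.25 now [-0.0132  0.0049  0.0677] after turn [-0.0132  0.0047  0.0677]
```

```bash
python3 -m creep '-0.002 0 0.0036 -0.014 0.0055 0.03 0;0 0 0 0 0 0.03 0;0 0 0 0 0 0 0;0 0 0 0 0 0 0'
python3 -c "
from h import *
go([.4822,.0245,.145],93.8)"
```

```text
time: 19.15
tcp_pos: [0.4827, 0.0244, 0.1565]
ee_rot: [180.0, -0.0, 93.8]
contact_force: [0.2, 0.0, -1.4]
gripper_width: 0.0315
t 19.15 pos [0.4827 0.0244 0.1565] rot [ 1.7997e+02 -3.0000e-02  9.3770e+01] F [ 0.2  0.  -1.4] w 0.0315227264838561
turn/90 [ 0.0003 -0.0004 -0.0003] shift/.25 now [ 0.0007 -0.002   0.0462] after turn [ 0.0007 -0.002   0.0462]
```

```bash
python3 -m creep '0 0 0 0 -0.001 0.02 0;0 0 0 0 0 0.02 0;0 0 0 0 0 0.015 0;0 0 0 0 0 0 0'; python3 -m creep '0 0 0 0 0 0.012 0;0 0 0 0 0 0 0'; python3 -m creep '0 0 0 0 0 0.012 0;0 0 0 0 0 0 0'
```

```text
time: 19.65
tcp_pos: [0.4825, 0.0243, 0.142]
ee_rot: [180.0, -0.0, 93.8]
contact_force: [0.2, 0.0, -2.4]
gripper_width: 0.0321
time: 19.9
tcp_pos: [0.4826, 0.0243, 0.1388]
ee_rot: [180.0, -0.0, 93.8]
contact_force: [0.6, 0.0, -1.6]
gripper_width: 0.0322
time: 20.15
tcp_pos: [0.4826, 0.0243, 0.1357]
ee_rot: [180.0, -0.0, 93.8]
contact_force: [0.2, 0.0, -1.7]
gripper_width: 0.0318
```

```bash
python3 -m creep '0 0 0 0 0 0.01 0;0 0 0 0 0 0 0'; python3 -m creep '0 0 0 0 0 0.01 0;0 0 0 0 0 0 0';python3 -m creep '0 0 0 0 0 0.01 0;0 0 0 0 0 0 0'
```

```text
time: 20.4
tcp_pos: [0.4828, 0.025, 0.1335]
ee_rot: [179.9, -0.1, 93.8]
contact_force: [-1.5, 0.7, -1.7]
gripper_width: 0.032
time: 20.65
tcp_pos: [0.4828, 0.0248, 0.1318]
ee_rot: [179.9, -0.1, 93.8]
contact_force: [-0.9, 0.4, -1.2]
gripper_width: 0.0317
time: 20.9
tcp_pos: [0.4829, 0.0246, 0.1302]
ee_rot: [179.9, -0.0, 93.8]
contact_force: [-1.3, 0.9, -0.7]
gripper_width: 0.032
```

```bash
python3 -m creep '0 0 0 0 0 0.01 0'; python3 -m creep '0 0 0 0 0 0.01 0';python3 -m creep '0 0 0 0 0 0.01 0'
```

```text
time: 21.02
tcp_pos: [0.4829, 0.0244, 0.1285]
ee_rot: [179.9, -0.0, 93.8]
contact_force: [-4.3, 0.8, 11.0]
gripper_width: 0.0319
time: 21.15
tcp_pos: [0.4829, 0.0241, 0.1271]
ee_rot: [179.9, 0.0, 93.8]
contact_force: [-4.7, 0.2, 12.0]
gripper_width: 0.0321
time: 21.28
tcp_pos: [0.4829, 0.024, 0.1253]
ee_rot: [179.9, 0.1, 93.8]
contact_force: [-2.2, 1.7, 2.0]
gripper_width: 0.0319
```

```bash
for k in 1; do python3 -m creep '0 0 0 0 0 0.01 0'; done; python3 -m creep '0 0 0 0 0 0.01 0';python3 -m creep '0 0 0 0 0 0.008 0';python3 -m creep '0 0 0 0 0 0.008 0'
```

```text
time: 21.4
tcp_pos: [0.4829, 0.024, 0.1233]
ee_rot: [179.9, 0.1, 93.8]
contact_force: [-3.9, 0.4, 7.4]
gripper_width: 0.0318
time: 21.52
tcp_pos: [0.4829, 0.024, 0.1214]
ee_rot: [179.9, 0.1, 93.8]
contact_force: [-3.7, 0.9, 8.1]
gripper_width: 0.0319
time: 21.65
tcp_pos: [0.4829, 0.024, 0.12]
ee_rot: [179.9, 0.1, 93.8]
contact_force: [-4.6, 0.6, 8.4]
gripper_width: 0.0318
time: 21.78
tcp_pos: [0.4829, 0.024, 0.1187]
ee_rot: [179.9, 0.1, 93.8]
contact_force: [-4.4, 0.4, 8.2]
gripper_width: 0.0317
```

```bash
python3 -m creep '0 0 0 0 0 0.008 0'; python3 -m creep '0 0 0 0 0 0.008 0';python3 -m creep '0 0 0 0 0 0.008 0';python3 -m creep '0 0 0 0 0 0.008 0'
```

```text
time: 21.9
tcp_pos: [0.483, 0.024, 0.1175]
ee_rot: [179.9, 0.1, 93.8]
contact_force: [-3.3, 1.5, 9.7]
gripper_width: 0.0318
time: 22.02
tcp_pos: [0.483, 0.024, 0.1162]
ee_rot: [179.9, 0.1, 93.8]
contact_force: [-4.6, 0.6, 10.2]
gripper_width: 0.0315
time: 22.15
tcp_pos: [0.483, 0.024, 0.1151]
ee_rot: [179.9, 0.1, 93.8]
contact_force: [-4.7, 0.2, 10.1]
gripper_width: 0.0317
time: 22.28
tcp_pos: [0.4829, 0.0241, 0.1139]
ee_rot: [179.9, 0.1, 93.8]
contact_force: [-5.0, 1.7, 10.2]
gripper_width: 0.0319
```

```bash
python3 -m creep '0 0 0 0 -0.002 0.008 0'; python3 -m creep '0 0 0 0 0 0.008 0';python3 -m creep '0 0 0 0 0 0.008 0';python3 -m creep '0 0 0 0 0 0.008 0';python3 -m creep '0 0 0 0 0 0.008 0'
```

```text
time: 22.4
tcp_pos: [0.4829, 0.024, 0.1129]
ee_rot: [179.9, 0.1, 93.8]
contact_force: [-3.2, 1.5, 10.3]
gripper_width: 0.032
time: 22.52
tcp_pos: [0.483, 0.024, 0.1119]
ee_rot: [179.9, 0.1, 93.8]
contact_force: [-5.5, 1.1, 10.5]
gripper_width: 0.032
time: 22.65
tcp_pos: [0.4829, 0.0241, 0.1108]
ee_rot: [179.9, 0.1, 93.8]
contact_force: [-4.1, 1.2, 8.1]
gripper_width: 0.0322
time: 22.78
tcp_pos: [0.4829, 0.024, 0.1095]
ee_rot: [179.9, 0.1, 93.8]
contact_force: [-3.5, 0.7, 8.0]
gripper_width: 0.032
time: 22.9
tcp_pos: [0.4829, 0.024, 0.1081]
ee_rot: [179.9, 0.1, 93.8]
contact_force: [-2.5, 1.0, 7.4]
gripper_width: 0.0316
```

```bash
python3 -m creep '0 0 0 0 0 0.008 0'; python3 -m creep '0 0 0 0 0 0.008 0';python3 -m creep '0 0 0 0 0 0.008 0';python3 -m creep '0 0 0 0 0 0.008 0';python3 -m creep '0 0 0 0 0 0.008 0'
```

```text
time: 23.02
tcp_pos: [0.4829, 0.024, 0.1067]
ee_rot: [179.9, 0.1, 93.8]
contact_force: [-4.2, 0.5, 8.7]
gripper_width: 0.0322
time: 23.15
tcp_pos: [0.4829, 0.0241, 0.1054]
ee_rot: [179.9, 0.1, 93.8]
contact_force: [-4.3, 0.9, 8.5]
gripper_width: 0.0317
time: 23.28
tcp_pos: [0.483, 0.024, 0.1042]
ee_rot: [179.9, 0.1, 93.8]
contact_force: [-4.7, 1.4, 10.3]
gripper_width: 0.0318
time: 23.4
tcp_pos: [0.483, 0.024, 0.1033]
ee_rot: [179.9, 0.1, 93.8]
contact_force: [-7.4, 0.8, 19.7]
gripper_width: 0.0316
time: 23.52
tcp_pos: [0.483, 0.0241, 0.1033]
ee_rot: [179.9, 0.1, 93.8]
contact_force: [-8.7, -0.1, 22.9]
gripper_width: 0.0321
```

Second blank snapped at TCP z of about 111 mm, where the force dropped, and it hit the hard stop at 103.3 mm with 20–23 N and no movement. I'll release it, then confirm with the shut fingertips on top.

```bash
python3 -m creep '0 0 0 0 0 0 0;0 0 0 0 0 0 0.55;0 0 0 0 0 0 0.55;0 0 0 0 0 0 0.55;0 0 0 0 0 -0.08 0.55;0 0 0 0 0 -0.12 0.55;0 0 0 0 0 0 0;0 0 0 0 0 0 0;0 0 0 0 0 0 0;0 0 0 0 0 0 0'
python3 - <<'E'
from h import *
go([.482,.0248,.12],93.8)
a=vision.read_camera("side")[:,:,::-1]
cv2.imwrite("pics/p11.png",cv2.resize(a[140:215,190:265],None,fx=7,fy=7,interpolation=2))
E
```

```text
time: 24.78
tcp_pos: [0.4822, 0.0237, 0.1508]
ee_rot: [-179.9, 0.2, 93.8]
contact_force: [0.8, -0.6, 0.1]
gripper_width: 0.0
t 24.77 pos [0.4822 0.0237 0.1508] rot [-1.799e+02  1.700e-01  9.378e+01] F [ 0.8 -0.6  0.1] w 4.2834670014368e-06
turn/90 [-0.0011  0.0019 -0.0002] shift/.25 now [ 0.005  -0.0003  0.1231] after turn [ 0.0046 -0.0005  0.1231]
```

View pics/p11.png

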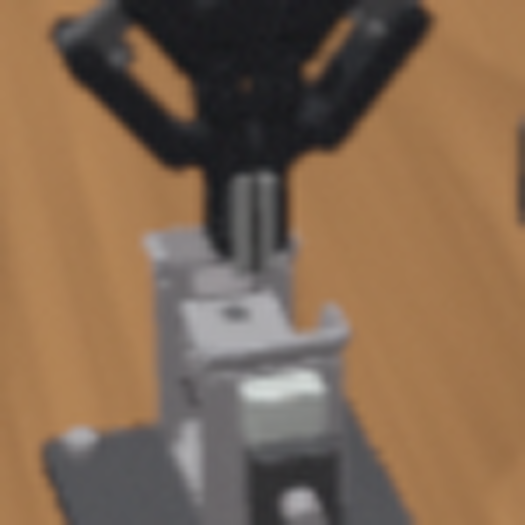

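The second blank's rivet is at crop (236,311), the same spot the first blank had, so it is flat under the lips. Now the confirming push.

```bash
python3 -m creep '0 0 0 0.004 0 0.05 0;0 0 0 0 0 0.05 0;0 0 0 0 0 0 0'; python3 -m creep '0 0 0 0 0 0.01 0';python3 -m creep '0 0 0 0 0 0.01 0';python3 -m creep '0 0 0 0 0 0.01 0';python3 -m creep '0 0 0 0 0 0.008 0'
```

```text
time: 25.2
tcp_pos: [0.481, 0.0247, 0.1228]
ee_rot: [-179.8, 0.1, 93.8]
contact_force: [-0.3, -0.5, 0.4]
gripper_width: 0.0002
time: 25.32
tcp_pos: [0.4811, 0.0247, 0.1201]
ee_rot: [-179.8, 0.1, 93.8]
contact_force: [0.0, -0.0, -0.3]
gripper_width: 0.0
time: 25.45
tcp_pos: [0.481, 0.0248, 0.1177]
ee_rot: [-179.7, 0.1, 93.8]
contact_force: [-2.5, -0.1, 7.3]
gripper_width: -0.0001
time: 25.58
tcp_pos: [0.481, 0.0247, 0.116]
ee_rot: [-179.7, 0.1, 93.8]
contact_force: [-3.0, 0.2, 8.8]
gripper_width: -0.0001
time: 25.7
tcp_pos: [0.481, 0.0247, 0.115]
ee_rot: [-179.7, 0.1, 93.8]
contact_force: [-3.7, 0.3, 8.3]
gripper_width: 0.0001
```

```bash
python3 -m creep '0 0 0 0 0 0.008 0';python3 -m creep '0 0 0 0 0 0.008 0';python3 -m creep '0 0 0 0 0 0.008 0';python3 -m creep '0 0 0 0 0 0.008 0'
```

```text
time: 25.82
tcp_pos: [0.481, 0.0247, 0.1142]
ee_rot: [-179.7, 0.2, 93.8]
contact_force: [-3.8, 0.9, 8.4]
gripper_width: 0.0002
time: 25.95
tcp_pos: [0.481, 0.0248, 0.1134]
ee_rot: [-179.7, 0.2, 93.8]
contact_force: [-3.9, -0.1, 8.3]
gripper_width: -0.0004
time: 26.08
tcp_pos: [0.481, 0.0248, 0.1126]
ee_rot: [-179.8, 0.2, 93.8]
contact_force: [-3.6, -0.7, 8.7]
gripper_width: -0.0003
time: 26.2
tcp_pos: [0.481, 0.0248, 0.1119]
ee_rot: [-179.8, 0.2, 93.8]
contact_force: [-4.3, -0.2, 9.1]
gripper_width: 0.0003
```

```bash
python3 -m creep '0 0 0 0 0 0.008 0';python3 -m creep '0 0 0 0 0 0.008 0';python3 -m creep '0 0 0 0 0 0.008 0'
```

```text
time: 26.32
tcp_pos: [0.481, 0.0247, 0.1112]
ee_rot: [-179.8, 0.2, 93.8]
contact_force: [-3.8, 1.1, 9.5]
gripper_width: 0.0
time: 26.45
tcp_pos: [0.481, 0.0247, 0.1109]
ee_rot: [-179.8, 0.2, 93.8]
contact_force: [-5.7, -0.1, 15.3]
gripper_width: 0.0001
time: 26.58
tcp_pos: [0.481, 0.0248, 0.1109]
ee_rot: [-179.8, 0.2, 93.8]
contact_force: [-5.8, 0.3, 14.9]
gripper_width: 0.0002
```

Solid again at the same depth. I'll firm up to about 20–22 N.

```bash
python3 -m creep '0 0 0 0 0 0.011 0;0 0 0 0 0 0.011 0'; python3 -m creep '0 0 0 0 0 0.011 0;0 0 0 0 0 0.011 0'
```

```text
time: 26.82
tcp_pos: [0.4811, 0.0248, 0.1109]
ee_rot: [-179.8, 0.2, 93.8]
contact_force: [-8.0, -0.2, 19.8]
gripper_width: -0.0001
time: 27.08
tcp_pos: [0.481, 0.0248, 0.1109]
ee_rot: [-179.8, 0.2, 93.8]
contact_force: [-7.7, -0.6, 18.4]
gripper_width: -0.0003
```

```bash
python3 -m creep '0 0 0 0 0 0.012 0;0 0 0 0 0 0.012 0;0 0 0 0 0 0.012 0;0 0 0 0 0 0.012 0'; python3 -m creep '0 0 0 0 0 -0.01 0;0 0 0 0 0 -0.03 0;0 0 0 0 0 -0.05 0;0 0 0 0 0 -0.15 0;0 0 0 0 0 -0.2 0;0 0 0 0 0 -0.2 0;0 0 0 0 0 0 0;0 0 0 0 0 0 0'
python3 - <<'E'
from h import *
a,b=[vision.read_camera(n)[:,:,::-1] for n in("side","top")]
cv2.imwrite("pics/p12.png",np.hstack([cv2.resize(a[155:225,190:260],None,fx=6,fy=6,interpolation=2),cv2.resize(a[100:320,170:390],(420,420))])[:, :800])
E
```

```text
time: 27.58
tcp_pos: [0.4811, 0.0248, 0.1109]
ee_rot: [-179.8, 0.3, 93.9]
contact_force: [-8.2, 0.6, 21.3]
gripper_width: -0.0001
time: 28.58
tcp_pos: [0.4822, 0.0256, 0.2794]
ee_rot: [179.9, 0.3, 93.9]
contact_force: [-0.1, 0.2, -1.8]
gripper_width: 0.0001
```

View pics/p12.png

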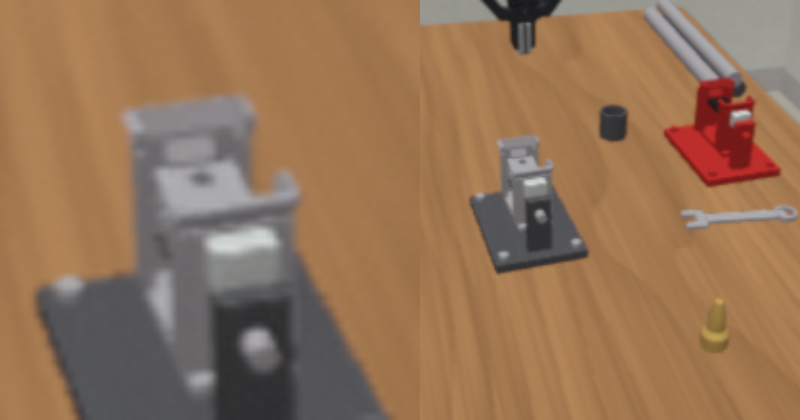

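The blank on top lies flat with the far lip visible above it (crop 190,150). Nothing is left on the table near the magazine, and the collar, nozzle and wrench look untouched.

```bash
python3 -c "
from bench import r
print(r.hand_in())"
```

```text
the job is handed in; nothing more can be done
None
```

Both blanks are in the steel magazine, flat under the lips, and the job is handed in. It took about 29 s of the 72 s on the robot clock.

- **Loading:** I pressed blank_b past the lips first, then pressed blank_a in on top of it. I saw the second blank snap in as a drop in force, from about 10.5 N to 8 N. It then went another 8 mm or so to the hard stop.
- **Firm push:** After letting go, I pushed again with the shut fingertips. The stack stopped at the same depth and stayed solid at 18–21 N upright, with no movement. The highest push I read was 22.9 N upright, or about 24.5 N with the sideways part.
- **Last picture:** The top blank is flat at the height of the lips' undersides, about 93 mm, and the far lip is visible above it. The near lip is hidden from the camera, so I judged that end only from the blank lying level and the force drop. The collar, nozzle and wrench look as they did at the start, judged by eye.
- **Disagreements:**
  - The two cameras differed by a few millimetres on the magazine's y position. I used a value in between, and the guides took up the rest.
  - During the pushes there was a steady sideways force of 4–9 N, from rubbing on the guides or the fingers.
  - The first blank gave no clear force sign when it passed the lips, so I confirmed it from the picture. The height at which the second blank snapped in agreed.

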